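# Tip a battery into its charging dock and latch it

## Task

Put the battery on charge: bring its foot up against the dock's front edge, square in front of the bay, push high on its near face to tip it over that edge so that it lies in the bay with its terminals leading, then push on its underside until it is fully home and the latch tongue has sprung up behind it. Use only light pressure, since the case and the sprung contacts do not stand hard pushing, and leave the other things on the bench where they are.

Things in the scene. Friction and masses are not known exactly. Their poses are not given: they have to be found in the camera images.
- battery_center (a point): Centre of the dark grey plastic battery, 70 (x) by 90 (y) by 101 mm tall (z), 0.65 to 0.94 kg, slippery (friction about 0.33). It stands on the bench, +x face towards the dock, 25 to 80 mm short of it, up to 30 mm off line, turned up to 20 degrees. -x: near face, to push; -z: underside. Never press it above 15 N while it leans or lies (gripping it upright is allowed).
- battery_terminals (a point): Midway between the tips of the two brass tab terminals on the battery's top (+z) end; they stand 6 mm out of it, 32 mm either side of the middle, 14 mm in from its +x face. In battery_center's axes: (21, 0, 56.5) mm.
- dock: Aluminium charging dock screwed to the bench. Origin at bench level, middle of its straight front edge; x runs into the bay, y across, z up. Tray 8 mm thick: its front edge (108 mm wide) is the stop to tip over. Side walls 40 mm high, inner faces at y = +-50 mm, flared lips above them to 52 mm; open front and top; black contact block (76 mm high) across the back, from about x = 112 mm.
- bay_mouth (a point): Middle of the tray's front edge at the tray's top (8 mm above the bench), dock's axes. Just tipped over it, the battery lies +x face down, centre 43 mm above the bench, its underside (now upright, facing out) still 5 to 40 mm out in front of the edge. Home, its underside stands 9 to 20.5 mm behind the edge, depending on the carriage (see latch).
- latch (a joint): Steel tongue, 30 mm wide, 5 mm above the tray. 0 = up, 0.0065 m = down. The battery on it holds it down (about 0.005); it snaps up behind the underside. It rides with the contact block on a carriage clamped anywhere over 10 mm: its rear face 9 to 19 mm behind the edge, not measured. Sprung contacts push from 6 mm before it snaps (1 N, then 5 N); rigid stop ribs 1.5 mm after.
- tower: Bystander: translucent resin model of a domed tower, 68 mm wide, 170 mm tall, origin under its middle, standing beside the dock.
- tape_roll: Bystander: roll of masking tape lying flat, 100 mm across, 36 mm high, origin under its middle.
- bowl: Bystander: white plastic bowl, 100 mm across, 45 mm high, origin under its middle.
- driver: Bystander: screwdriver lying on the bench, origin under its middle.
Things that resemble listed ones, but are neither listed nor needed, are in the scene too. Several things have the shape of the dock; the one meant has the colours described above.

How it is judged (in metres and radians):
On the way, in this order (a step that is already met when the one before it is completed fails the run):
1. the battery, pushed by the fingers, is leaning over the dock's front edge, its foot at the edge (angle between battery_center's own z axis and vertical between 0.3 and 0.9 rad and contact force between the fingers and battery above 0.2 N and contact force between battery and dock above 0.2 N and x of battery_center in the frame of dock between -0.06 and 0.03 m and y of battery_center in the frame of dock between -0.012 and 0.012 m), for 0.1 s.
2. the battery lies in the bay, not yet home (angle between battery_center's own x axis and vertical above 3 rad and x of battery_center in the frame of dock between 0.005 and 0.055 m and y of battery_center in the frame of dock between -0.008 and 0.008 m), for 0.2 s.
At the end, for the whole second after the job is handed in: The battery lies flat in the bay (within 4 degrees) on its +x face, terminals towards the contact block, its centre 58.5 to 72.5 mm behind the dock's front edge and within 7 mm of the bay's centre line, the latch tongue up behind it (within 1.5 mm of fully up), at rest (angle between battery_center's own x axis and vertical above 3.07 rad and x of battery_center in the frame of dock between 0.0585 and 0.0725 m and y of battery_center in the frame of dock between -0.007 and 0.007 m and z of battery_center in the frame of dock between 0.04 and 0.046 m and x of battery_terminals in the frame of dock above 0.111 m and value of joint latch below 0.0015 m and linear speed of battery below 0.02 m/s); the robot touches nothing.
It fails at once if the leaning or lying battery is pressed by the fingers with more than 15 N (contact force between the fingers and battery above 15 N and angle between battery_center's own z axis and vertical above 0.1 rad).
It fails at once if the tower is knocked (distance of tower from where it was at the start of the episode above 0.015 m or angle between tower's own z axis and vertical above 0.15 rad).
It fails at once if another bystander is moved (distance of any of tape_roll, bowl, driver from where it was at the start of the episode above 0.02 m).
It also fails if it takes over 64 s, if anything falls off the work surface, if the arm or the gripper's body presses on something with over 40 N, if the wrist force passes 120 N, or if a joint passes its speed limit or range.

## Robot

A 6-joint arm with a two-finger parallel gripper is mounted at the origin on the work surface. World frame = base frame: x ahead of the robot, y to its left, z up, the work surface at z = 0. Lengths are in m, angles in degrees, forces in N, time in s.
With the tool pointing down it reaches from about 0.4 to 0.825 m from the base axis. Payload 7 kg.
Tool frame: the origin (TCP) lies at the very end of the fingers, on their centre line; the grasp point (between the pads) lies behind it (r.grasp_offset is the z of the grasp point in the tool frame, in m); z points along the fingers, y is the direction in which the jaws open and shut (so a half turn about z gives the same grasp; the last joint's range is limited). The gripper opens to 88 mm and grips with 3 to 60 N. Pads are 19 mm wide; open, the fingers measure 130 mm over their backs; the gripper's body (78 mm by 193 mm) begins 47 mm behind the grasp point.
Start: joints at [83.371, 20.546, 0.682, 0, -70.136, -16.507], TCP at [0.265, 0.621, 0.227] pointing down, gripper open.
Joint ranges: [-176.03, 176.03], [-82.01, 121.73], [-58.28, 71.71], [-173.87, 95.51], [-174.79, -0.11], [-173.66, 173.66]. Speed limits (degrees/s): [136.94, 136.94, 172.46, 180, 180, 180].

## Interface

Orientations are given as [roll, pitch, yaw] about the fixed x, y, z axes, in that order (R = Rz(yaw) Ry(pitch) Rx(roll)).
In Python, from plant import r gives the robot as it stands. The module is installed in compiled form; this text tells all that it offers.
- The arm moves only by the tool servo_tool, never from a script. Its argument "targets" is a list of rows, each an object of numbers: "dx", "dy", "dz": the shift along the world's x, y, z in cm; "spin": the turn about the world's z in rad; "grip": the opening in per cent of the stroke, from 0 (shut) to 100 (fully open). A call has exactly 10 rows; each row is the pose to reach, as a shift and turn from the pose commanded when the call began; what a row does not reach only later rows make up. A row lasts 1/12 s, in which the tool goes at most 41.7 mm and 7.16 degrees, less where a joint would pass 70% of its speed; a pose out of reach is approached as far as the arm can. A call with a gripper value outside its range is refused whole. The fingers move at their own pace and stop on an object; "squeeze" is the grip in N (left out, the last holds). Time passes only in rows, so rows that repeat a pose let the fingers close, or fill a call up. It gives the time, the measured TCP pose, the force and the opening at its end, in the units of the state.
- r.get_state(): the state, without advancing time (a new reading comes with each control period).
- r.capture(name): name is "scene" or "top"; returns the picture (420x560x3 uint8, blue, green, red); there is no depth.
- r.get_calibration(name): a dict with "K" (3x3 intrinsics, pixels), "extrinsics" (4x4, takes a point from camera to world coordinates). Camera axes: x right, y down, z forward; pixel columns grow to the right and rows downward; lengths in m; the calibration is good to about 2 mm. A picture is of the moment at which its call begins. get_calibration takes no time and is no camera call.
- r.close_job(): hands the job in, once; it reports no verdict.
Trained networks look in the newest picture that a camera, given by its name, has taken for a name from the list of things; names that differ only in an ending like _2 or _b are one class to them, and where a whole thing is asked for, a point or a joint stands for the part that bears it (a point fixed in the world has none). Each returns a list of dicts, best first, with "p" (0 to 1); they miss things now and then, are a little off and sometimes report something else, mostly with a low value. They report only what shows in the picture. A call takes as long as a camera call. They do not tell look-alikes from the thing itself.
- r.cut_out(name, camera): "mask" (420x560 bool, what is visible of it) and "extent" ([left, top, right, bottom] in pixels, round what is visible of it).
The state is a dict: "time_s": time; "joints": joint angles; "qd": joint speeds; "joint_torque": joint torques, N m; "tcp_pos": TCP position; "eef_rot": TCP orientation; "contact_force": force on the tool from outside, world axes, zero at the start; "moment": the same for the moment, N m; "gripper_width": finger opening in m.
Only numpy, scipy, OpenCV 4.12 (cv2) and the standard library are available. Lean on these libraries where they do the work, as an engineer would, in place of code of your own. Each camera call takes 0.05 s, during which the arm holds its last target. There are 200 camera calls.

## Working session

There is one attempt and no reset: what is moved stays moved. The work goes in short steps, Python scripts to look and compute and a tool call to move; the robot and the scene stay as the last step left them, time stands still between calls to the robot, and variables do not carry over. Pictures are saved under pics/ and viewed, about 8 in all and at most 12, crops included, and the job is handed in when it is done.

Besides the shell and the picture viewer there is one more tool, called in YAML: its name, and indented under it one key for each argument. servo_tool: Moves the arm, as the interface text tells. Its arguments: {"type":"object","properties":{"targets":{"type":"array"},"squeeze":{"type":"number"}},"required":["targets"]}

```bash
mkdir -p pics; ls; python3 - <<'E'
from plant import r
import cv2,numpy as np
np.set_printoptions(precision=4,suppress=True)
print(r.get_state(), r.grasp_offset)
for c in("scene","top"):
    im=r.capture(c); cv2.imwrite(f"pics/{c}0.png",im)
    k=r.get_calibration(c); print(c,k["K"],k["extrinsics"])
    for n in("battery_center","dock","tower","tape_roll","bowl","driver"):
        print(n,[(round(d["p"],2),[int(v) for v in d["extent"]]) for d in r.cut_out(n,c)])
a=cv2.imread("pics/scene0.png");b=cv2.imread("pics/top0.png")
E
```

```text
pics
{'time_s': 0.0, 'joints': array([ 83.3706,  20.5912,   0.6328,  -0.0209, -70.1365, -16.506 ]), 'qd': array([ 0.0051,  0.034 , -0.0437, -0.0492,  0.0118,  0.0978]), 'joint_torque': array([ -0.    , -58.2719,  29.3064,   6.9974,   0.007 ,  -0.0002]), 'tcp_pos': array([0.265 , 0.6202, 0.2256]), 'eef_rot': array([179.9034,  -0.0081, -23.1426]), 'contact_force': array([ 0.0988,  0.3141, -0.4956]), 'moment': array([ 0.0297, -0.054 ,  0.0404]), 'gripper_width': 0.08751174620459878} -0.0188
scene [[387.5717   0.     273.1713]
 [  0.     387.5717 200.8976]
 [  0.       0.       1.    ]] [[ 0.1574  0.7386 -0.6555  1.1089]
 [ 0.9875 -0.1128  0.11   -0.0621]
 [ 0.0073 -0.6646 -0.7471  0.7445]
 [ 0.      0.      0.      1.    ]]
battery_center [(0.89, [192, 194, 237, 249])]
dock [(0.97, [195, 139, 260, 199]), (0.93, [351, 192, 415, 255]), (0.9, [341, 271, 422, 356]), (0.85, [159, 255, 244, 342])]
tower [(0.94, [272, 270, 308, 332])]
tape_roll [(0.67, [124, 210, 170, 250])]
bowl [(0.85, [81, 267, 131, 309]), (0.37, [190, 193, 240, 249])]
driver [(0.95, [300, 199, 310, 268])]
top [[490.4463   0.     274.2969]
 [  0.     490.4463 219.7896]
 [  0.       0.       1.    ]] [[ 0.0073 -0.9801  0.1981  0.3315]
 [-0.9998 -0.0104 -0.0143  0.0503]
 [ 0.0161 -0.198  -0.9801  1.1017]
 [ 0.      0.      0.      1.    ]]
battery_center [(0.62, [312, 192, 360, 242])]
dock [(0.79, [166, 76, 234, 153]), (0.67, [275, 264, 356, 353]), (0.64, [313, 111, 380, 190]), (0.59, [118, 165, 195, 246])]
tower [(0.65, [266, 98, 296, 144])]
tape_roll []
bowl [(0.61, [410, 143, 454, 186])]
driver [(0.63, [232, 167, 253, 253]), (0.24, [383, 208, 433, 255])]
```

View pics/scene0.png

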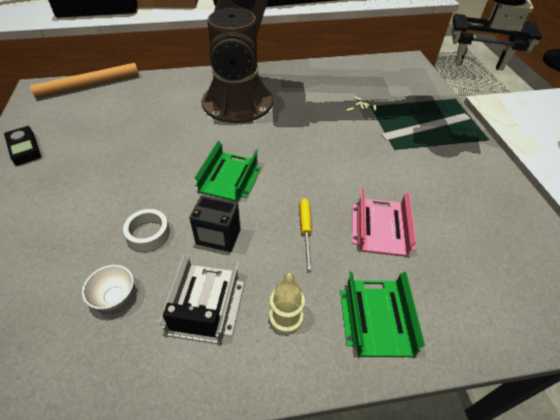

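View pics/top0.png

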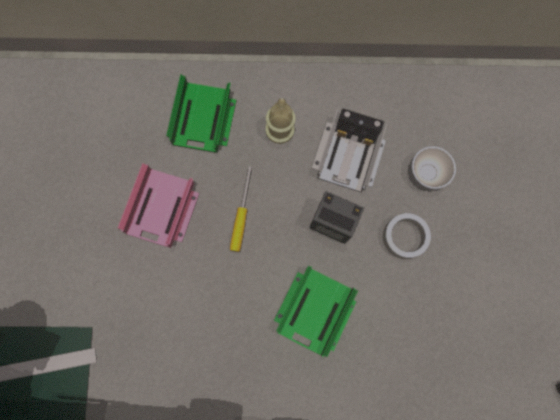

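The silver dock with the black block is at top (348,150) and scene (205,298). The dock-shaped look-alikes are green at top (201,115) and (318,310), and pink at (158,205). The battery is at top (336,217) and scene (215,222), and I see no twin of it. Next is a close crop to check the choice.

```bash
python3 - <<'E'
import cv2,numpy as np
b=cv2.imread("pics/top0.png")[95:255,300:400]; a=cv2.imread("pics/scene0.png")[185:350,155:255]
f=lambda i,s:cv2.resize(i,None,fx=s,fy=s,interpolation=cv2.INTER_CUBIC)
b=f(b,3.7);a=f(a,3.6)
h=600
o=np.zeros((600,740,3),np.uint8);o[:b.shape[0],:b.shape[1]]=b;o[:a.shape[0],375:375+a.shape[1]]=a
o=cv2.convertScaleAbs(o,alpha=1.3,beta=15)
cv2.imwrite("pics/crop1.png",o)
E
```

```text
(no output)
```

View pics/crop1.png

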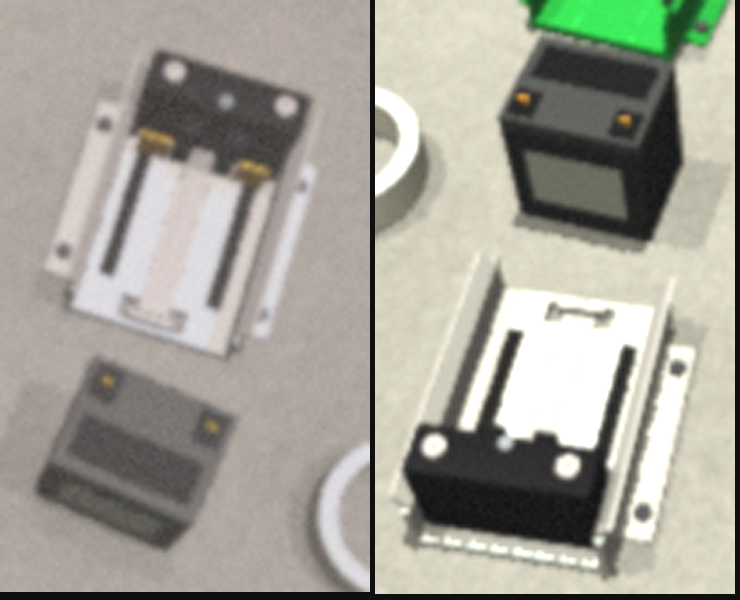

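```bash
cat > h.py <<'E'
from plant import r
import cv2,numpy as np
np.set_printoptions(precision=4,suppress=True)
def cal(c):
    k=r.get_calibration(c); return k["K"],k["extrinsics"]
def bp(c,uv,z):
    K,E=cal(c); d=E[:3,:3]@np.linalg.inv(K)@np.array([uv[0],uv[1],1.]); o=E[:3,3]
    return o+d*(z-o[2])/d[2]
def pj(c,P):
    K,E=cal(c); p=(np.atleast_2d(P)-E[:3,3])@E[:3,:3]; q=p@K.T; return q[:,:2]/q[:,2:]
E
python3 - <<'E'
from h import *
T=lambda u,v:(300+u/3.7,95+v/3.7)
S=lambda u,v:(155+(u-375)/3.6,185+v/3.6)
def show(n,c,pts,z):
    P=[bp(c,p,z)[:2]*1000 for p in pts]; print(n,c,*[p.round(1) for p in P],'len',[round(float(np.linalg.norm(P[i+1]-P[i])),1) for i in range(len(P)-1)],'mid',np.mean(P,0).round(1))
show("top face","top",[T(97,358),T(236,413),T(190,520),T(45,465)],.101)
show("top face","scene",[S(503,115),S(640,155),S(677,63),S(543,37)],.101)
show("term","top",[T(107,382),T(210,427)],.107)
show("term","scene",[S(523,98),S(625,120)],.107)
show("front","top",[T(72,297),T(232,347)],.008)
show("front","scene",[S(500,290),S(662,308)],.008)
show("block buttons","top",[T(174,71),T(286,105)],.076)
show("block buttons","scene",[S(433,446),S(568,466)],.076)
show("contacts","top",[T(155,143),T(253,173)],.045)
show("flangeL","top",[T(64,250),T(103,125)],.004)
show("flangeR","top",[T(264,315),T(303,186)],.004)
E
```

```text
top face top [595.3 -73.3] [ 563.9 -151.9] [ 502.1 -124.3] [532.7 -43.2] len [84.6, 67.7, 86.7] mid [548.5 -98.2]
top face scene [ 563.1 -149.3] [605.3 -71.4] [537.6 -43.1] [ 503.4 -123.5] len [88.6, 73.4, 87.4] mid [552.4 -96.8]
term top [579.7 -78.1] [ 554.3 -135.8] len [63.1] mid [ 567.  -106.9]
term scene [ 556.8 -136.5] [582.8 -77.9] len [64.2] mid [ 569.8 -107.2]
front top [659.1 -69.7] [ 627.8 -169.4] len [104.6] mid [ 643.5 -119.6]
front scene [ 623.9 -166.2] [651.8 -69.1] len [101.0] mid [ 637.8 -117.6]
block buttons top [ 781.5 -125.5] [ 760.6 -192.7] len [70.4] mid [ 771.  -159.1]
block buttons scene [ 757.5 -191.9] [ 779.1 -124.2] len [71.1] mid [ 768.3 -158. ]
contacts top [ 747.5 -118. ] [ 728.8 -178.1] len [63.0] mid [ 738.1 -148.1]
flangeL top [691.2 -65.4] [775.4 -91.3] len [88.1] mid [733.3 -78.3]
flangeR top [ 650. -191.] [ 735.8 -218.8] len [90.2] mid [ 692.9 -204.9]
```

The crop confirms that the silver dock's bay opens towards the battery. In the crop, the front edge runs (72,297)-(232,347) and the terminals are at (107,382) and (210,427).

- **Dock:** about (0.641, -0.119), yaw about -17.4°.
- **Battery:** about (0.5495, -0.098), yaw about -23°.

Plan:
1. Grip the battery across its x faces, high up.
2. Drag it square against the edge.
3. Release and push from behind with the jaws along dock y.

servo_tool:
  targets:
    - {"dx": 1.4,"dy": -3.6,"dz": 0,"spin": -0.08,"grip": 100}
    - {"dx": 2.8,"dy": -7.2,"dz": 0,"spin": -0.16,"grip": 100}
    - {"dx": 4.3,"dy": -10.8,"dz": 0,"spin": -0.24,"grip": 100}
    - {"dx": 5.7,"dy": -14.4,"dz": 0,"spin": -0.32,"grip": 100}
    - {"dx": 7.1,"dy": -18,"dz": 0,"spin": -0.4,"grip": 100}
    - {"dx": 8.5,"dy": -21.6,"dz": 0,"spin": -0.48,"grip": 100}
    - {"dx": 10,"dy": -25.2,"dz": 0,"spin": -0.56,"grip": 100}
    - {"dx": 11.4,"dy": -28.8,"dz": 0,"spin": -0.64,"grip": 100}
    - {"dx": 12.8,"dy": -32.4,"dz": 0,"spin": -0.72,"grip": 100}
    - {"dx": 14.2,"dy": -36,"dz": 0,"spin": -0.8,"grip": 100}

```text
time_s: 1.53
tcp_pos: [0.4075, 0.2589, 0.227]
eef_rot: [-180.0, 0.0, -69.2]
contact_force: [1.5, 0.2, -0.1]
gripper_width: 0.0876
```

```bash
python3 - <<'E'
from h import *
s=r.get_state();print(s["joints"],s["tcp_pos"],s["eef_rot"])
E
```

```text
[ 55.8466   2.1033 -22.7708   0.0039 -65.0716 -35.0195] [0.4075 0.2589 0.227 ] [-179.9535    0.0283  -69.1712]
```

servo_tool:
  targets:
    - {"dx": 1.4,"dy": -3.6,"dz": 0,"spin": -0.08,"grip": 100}
    - {"dx": 2.8,"dy": -7.2,"dz": 0,"spin": -0.16,"grip": 100}
    - {"dx": 4.3,"dy": -10.8,"dz": 0,"spin": -0.24,"grip": 100}
    - {"dx": 5.7,"dy": -14.4,"dz": 0,"spin": -0.32,"grip": 100}
    - {"dx": 7.1,"dy": -18,"dz": 0,"spin": -0.4,"grip": 100}
    - {"dx": 8.5,"dy": -21.6,"dz": 0,"spin": -0.48,"grip": 100}
    - {"dx": 10,"dy": -25.2,"dz": 0,"spin": -0.56,"grip": 100}
    - {"dx": 11.4,"dy": -28.8,"dz": 0,"spin": -0.64,"grip": 100}
    - {"dx": 12.8,"dy": -32.4,"dz": 0,"spin": -0.72,"grip": 100}
    - {"dx": 14.2,"dy": -35.7,"dz": 0,"spin": -0.765,"grip": 100}

```text
time_s: 2.37
tcp_pos: [0.5496, -0.0986, 0.2269]
eef_rot: [-180.0, 0.0, -113.1]
contact_force: [1.4, 0.8, 0.3]
gripper_width: 0.0875
```

servo_tool:
  targets:
    - {"dx": 0,"dy": 0,"dz": -2,"spin": 0,"grip": 100}
    - {"dx": 0,"dy": 0,"dz": -4,"spin": 0,"grip": 100}
    - {"dx": 0,"dy": 0,"dz": -6,"spin": 0,"grip": 100}
    - {"dx": 0,"dy": 0,"dz": -8,"spin": 0,"grip": 100}
    - {"dx": 0,"dy": 0,"dz": -9.5,"spin": 0,"grip": 100}
    - {"dx": 0,"dy": 0,"dz": -10.5,"spin": 0,"grip": 100}
    - {"dx": 0,"dy": 0,"dz": -11,"spin": 0,"grip": 100}
    - {"dx": 0,"dy": 0,"dz": -11.5,"spin": 0,"grip": 100}
    - {"dx": 0,"dy": 0,"dz": -11.5,"spin": 0,"grip": 100}
    - {"dx": 0,"dy": 0,"dz": -11.5,"spin": 0,"grip": 100}

```text
time_s: 3.2
tcp_pos: [0.5497, -0.0963, 0.1122]
eef_rot: [-180.0, 0.0, -112.8]
contact_force: [0.9, 0.4, 0.5]
gripper_width: 0.0878
```

```bash
python3 - <<'E'
from h import *
s=r.get_state();print(s["joints"],s["tcp_pos"],s["eef_rot"],s["contact_force"])
f=lambda i,q:cv2.resize(i,None,fx=q,fy=q,interpolation=cv2.INTER_CUBIC)
b=f(r.capture("top")[95:255,280:400],3.5);a=f(r.capture("scene")[165:330,145:255],3.4)
o=np.zeros((600,800,3),np.uint8);o[:b.shape[0],:b.shape[1]]=b;o[:a.shape[0],420:420+a.shape[1]]=a
cv2.imwrite("pics/g1.png",o)
E
```

```text
[ 10.179   15.4914 -22.9758   0.0154 -51.4856 -32.9767] [ 0.5497 -0.0963  0.1122] [-179.9538    0.0156 -112.7881] [0.8907 0.3669 0.4709]
```

View pics/g1.png

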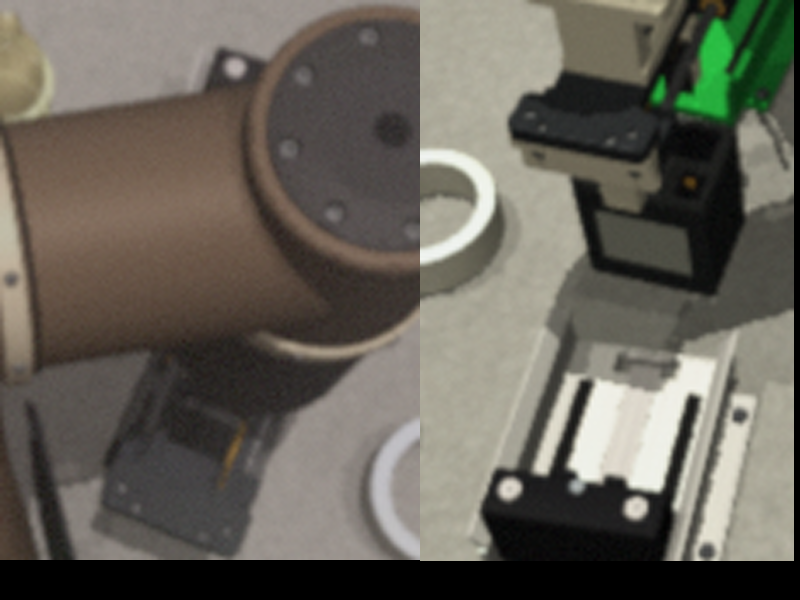

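The picture shows the gripper above the battery, with the front finger tip at crop (622,208) in front of the +x face and one terminal at (690,183). I'll check the sideways offset numerically before going lower.

```bash
python3 - <<'E'
from h import *
S=lambda u,v:(145+(u-420)/3.4,165+v/3.4)
ft=bp("scene",S(622,208),.1122); tm=bp("scene",S(690,183),.107)
th=np.deg2rad(-22.8);R=np.array([[np.cos(th),np.sin(th)],[-np.sin(th),np.cos(th)]])
tcp=np.array([.5497,-.0963])
print(ft,R@(ft[:2]-tcp)*1000, tm, R@(tm[:2]-tcp)*1000,"expect term (21,+32)")
c,s_=np.cos(th),np.sin(th)
for z in (.107,): print(pj("scene",[tcp[0]+21*c/1e3-32*s_/1e3*1,tcp[1]+21*s_/1e3+32*c/1e3,z]))
E
```

```text
[ 0.6017 -0.12    0.1122] [57.0987 -1.7457] [ 0.5841 -0.078   0.107 ] [24.666  30.1934] expect term (21,+32)
[[225.7765 217.6786]]
```

servo_tool:
  targets:
    - {"dx": 0,"dy": 0,"dz": -1.3,"spin": 0,"grip": 100}
    - {"dx": 0,"dy": 0,"dz": -2.6,"spin": 0,"grip": 100}
    - {"dx": 0,"dy": 0,"dz": -3.9,"spin": 0,"grip": 100}
    - {"dx": 0,"dy": 0,"dz": -5,"spin": 0,"grip": 100}
    - {"dx": 0,"dy": 0,"dz": -5,"spin": 0,"grip": 70}
    - {"dx": 0,"dy": 0,"dz": -5,"spin": 0,"grip": 70}
    - {"dx": 0,"dy": 0,"dz": -5,"spin": 0,"grip": 70}
    - {"dx": 0,"dy": 0,"dz": -5,"spin": 0,"grip": 70}
    - {"dx": 0,"dy": 0,"dz": -5,"spin": 0,"grip": 70}
    - {"dx": 0,"dy": 0,"dz": -5,"spin": 0,"grip": 70}
  squeeze: 15

```text
time_s: 4.13
tcp_pos: [0.5497, -0.0963, 0.0623]
eef_rot: [-179.9, 0.0, -112.8]
contact_force: [-2.5, 0.9, 3.4]
gripper_width: 0.07
```

servo_tool:
  targets:
    - {"dx": 0.6,"dy": -0.1,"dz": 0,"spin": 0.01,"grip": 70}
    - {"dx": 1.2,"dy": -0.2,"dz": 0,"spin": 0.02,"grip": 70}
    - {"dx": 1.8,"dy": -0.3,"dz": 0,"spin": 0.03,"grip": 70}
    - {"dx": 2.5,"dy": -0.4,"dz": 0,"spin": 0.045,"grip": 70}
    - {"dx": 3.2,"dy": -0.55,"dz": 0,"spin": 0.06,"grip": 70}
    - {"dx": 3.9,"dy": -0.7,"dz": 0,"spin": 0.075,"grip": 70}
    - {"dx": 4.5,"dy": -0.8,"dz": 0,"spin": 0.09,"grip": 70}
    - {"dx": 5,"dy": -0.9,"dz": 0,"spin": 0.094,"grip": 70}
    - {"dx": 5.3,"dy": -0.95,"dz": 0,"spin": 0.094,"grip": 70}
    - {"dx": 5.4,"dy": -0.95,"dz": 0,"spin": 0.094,"grip": 70}

```text
time_s: 4.97
tcp_pos: [0.6025, -0.1062, 0.0623]
eef_rot: [179.9, -0.1, -107.4]
contact_force: [-7.3, 0.2, 10.9]
gripper_width: 0.0699
```

```bash
python3 - <<'E'
from h import *
s=r.get_state();print(s["joints"],s["tcp_pos"],s["eef_rot"],s["contact_force"],s["gripper_width"])
f=lambda i,q:cv2.resize(i,None,fx=q,fy=q,interpolation=cv2.INTER_CUBIC)
a=f(r.capture("scene")[180:330,145:295],4)
cv2.imwrite("pics/g2.png",a)
E
```

```text
[  8.2798  23.2843 -18.857    0.0114 -47.9635 -25.7037] [ 0.6025 -0.1062  0.0623] [ 179.9092   -0.0531 -107.4163] [-7.3419  0.1514 10.8526] 0.06985918295894106
```

View pics/g2.png

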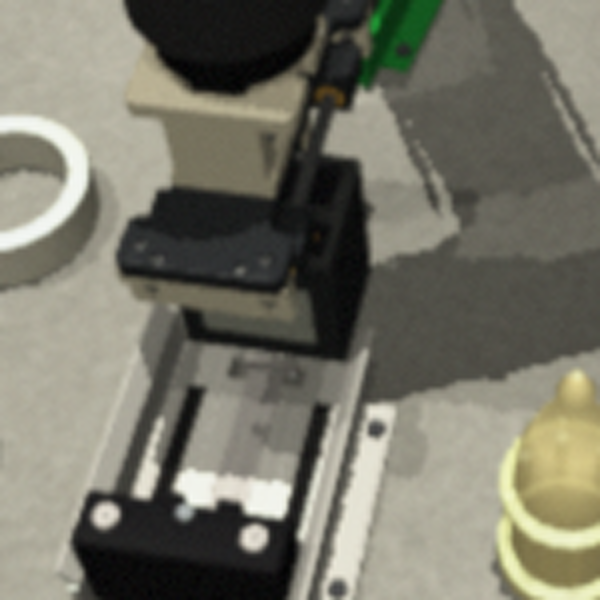

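The picture shows the battery's foot reaching the front edge, with corners at (187,335) and (347,355) between the walls. I'll release it, clear the view and measure from above.

servo_tool:
  targets:
    - {"dx": 0,"dy": 0,"dz": 0,"spin": 0,"grip": 100}
    - {"dx": 0,"dy": 0,"dz": 0,"spin": 0,"grip": 100}
    - {"dx": 0,"dy": 0,"dz": 0,"spin": 0,"grip": 100}
    - {"dx": 0,"dy": 0,"dz": 0,"spin": 0,"grip": 100}
    - {"dx": 0,"dy": 0,"dz": 1,"spin": 0,"grip": 100}
    - {"dx": 0,"dy": 0,"dz": 3,"spin": 0,"grip": 100}
    - {"dx": 0,"dy": 0,"dz": 6,"spin": 0,"grip": 100}
    - {"dx": 0,"dy": 0,"dz": 9,"spin": 0,"grip": 100}
    - {"dx": -2,"dy": 2,"dz": 11,"spin": 0.1,"grip": 100}
    - {"dx": -4,"dy": 4,"dz": 11,"spin": 0.2,"grip": 100}

```text
time_s: 5.85
tcp_pos: [0.566, -0.0659, 0.1768]
eef_rot: [-179.6, 0.1, -95.8]
contact_force: [0.8, 1.4, 0.0]
gripper_width: 0.088
```

servo_tool:
  targets:
    - {"dx": -1,"dy": 3,"dz": 0,"spin": 0.12,"grip": 100}
    - {"dx": -2,"dy": 6,"dz": 0,"spin": 0.24,"grip": 100}
    - {"dx": -3,"dy": 9,"dz": 0,"spin": 0.36,"grip": 100}
    - {"dx": -4,"dy": 12,"dz": 0,"spin": 0.48,"grip": 100}
    - {"dx": -5,"dy": 15,"dz": 0,"spin": 0.6,"grip": 100}
    - {"dx": -6,"dy": 18,"dz": 0,"spin": 0.72,"grip": 100}
    - {"dx": -7,"dy": 21,"dz": 0,"spin": 0.84,"grip": 80}
    - {"dx": -8,"dy": 23,"dz": 0,"spin": 0.96,"grip": 60}
    - {"dx": -9,"dy": 24,"dz": 0,"spin": 1.08,"grip": 40}
    - {"dx": -10,"dy": 24,"dz": 0,"spin": 1.2,"grip": 30}

```text
time_s: 6.68
tcp_pos: [0.4631, 0.1764, 0.1724]
eef_rot: [-179.9, -0.0, -26.7]
contact_force: [0.3, -0.1, -0.7]
gripper_width: 0.0667
```

```bash
python3 - <<'E'
from h import *
s=r.get_state();print(s["joints"],s["tcp_pos"],s["eef_rot"],s["contact_force"],s["gripper_width"])
f=lambda i,q:cv2.resize(i,None,fx=q,fy=q,interpolation=cv2.INTER_CUBIC)
b=r.capture("top");a=r.capture("scene");cv2.imwrite("pics/t3.png",b);cv2.imwrite("pics/s3.png",a)
b=f(b[110:220,300:390],4.2);a=f(a[190:330,155:255],3.8)
o=np.zeros((560,780,3),np.uint8);o[:b.shape[0],:b.shape[1]]=b;o[:a.shape[0],390:390+a.shape[1]]=a
cv2.imwrite("pics/g3.png",cv2.convertScaleAbs(o,alpha=1.2,beta=10))
E
```

```text
[ 43.6347   6.0885 -26.0549   0.0155 -57.7865  19.6261] [0.4631 0.1764 0.1724] [-179.9384   -0.0359  -26.731 ] [ 0.2616 -0.1038 -0.7139] 0.06668853917070229
```

View pics/g3.png

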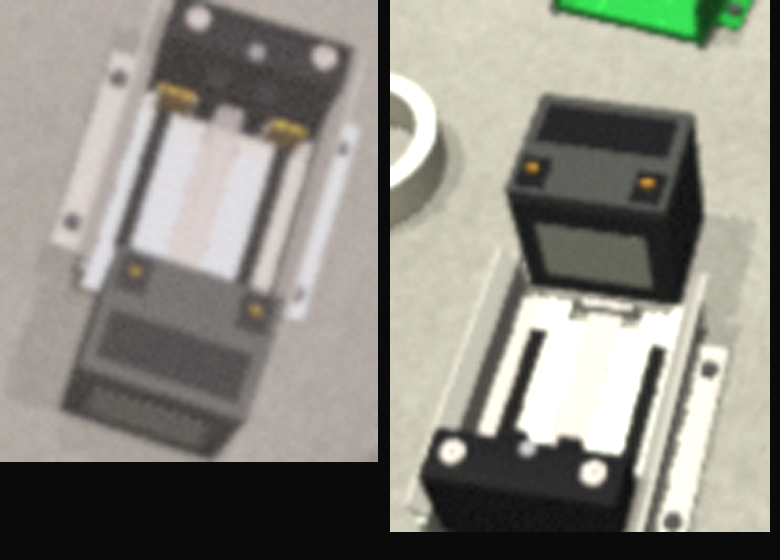

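The picture shows the battery upright at the edge. Its terminals are at (136,271) and (257,310) in the top view, and (533,167) and (648,183) in the scene view. Measuring now relative to the dock.

```bash
python3 - <<'E'
from h import *
T=lambda u,v:(300+u/4.2,110+v/4.2)
S=lambda u,v:(155+(u-390)/3.8,190+v/3.8)
th=np.deg2rad(-17.4);R=np.array([[np.cos(th),np.sin(th)],[-np.sin(th),np.cos(th)]]);o=np.array([.641,-.119])
def show(n,c,a,b,z):
    P=[R@(bp(c,p,z)[:2]-o)*1000 for p in (a,b)]; d=P[0]-P[1]
    print(n,c,P[0].round(1),P[1].round(1),"mid",((P[0]+P[1])/2).round(1),"relyaw",np.degrees(np.arctan2(-d[0],d[1])).round(1),np.linalg.norm(d).round(1))
show("term","top",T(136,271),T(257,310),.107)
show("term","scene",S(648,183),S(533,167),.107)
show("buttons","top",T(198,17),T(325,56),.076)
show("buttons","scene",S(594,472),S(452,452),.076)
show("contacts","top",T(178,97),T(287,132),.045)
show("flange lo","top",T(72,222),T(299,295),.003)
show("flange hi","top",T(119,77),T(344,148),.003)
show("topface front","top",T(118,249),T(280,300),.101)
show("topface front","scene",S(672,212),S(510,188),.101)
E
```

```text
term top [-19.   28.5] [-19.6 -35.1] mid [-19.3  -3.3] relyaw -0.6 63.6
term scene [-16.9  30.5] [-17.9 -33. ] mid [-17.4  -1.2] relyaw -1.0 63.5
buttons top [136.4  35.6] [136.3 -34.7] mid [136.4   0.5] relyaw -0.1 70.4
buttons scene [132.9  36.4] [133.  -34.4] mid [133.   1.] relyaw 0.2 70.8
contacts top [102.9  32.1] [102.1 -29.9] mid [102.5   1.1] relyaw -0.7 62.0
flange lo top [31.4 66.3] [ 30.1 -65.9] mid [30.7  0.2] relyaw -0.6 132.2
flange hi top [121.8  65.8] [120.8 -67. ] mid [121.3  -0.6] relyaw -0.4 132.8
topface front top [-8.7 40.2] [ -9.  -45.4] mid [-8.8 -2.6] relyaw -0.2 85.6
topface front scene [-4.5 45.9] [ -6.7 -43.3] mid [-5.6  1.3] relyaw -1.4 89.2
```

The battery stands about 3 mm to the -y side, relative yaw about -0.5°, and is at or slightly short of the edge. There's plenty of time, so I'll regrip to centre it.

servo_tool:
  targets:
    - {"dx": 1.4,"dy": -2.8,"dz": 0,"spin": -0.12,"grip": 100}
    - {"dx": 2.8,"dy": -5.6,"dz": 0,"spin": -0.24,"grip": 100}
    - {"dx": 4.2,"dy": -8.4,"dz": 0,"spin": -0.36,"grip": 100}
    - {"dx": 5.6,"dy": -11.2,"dz": 0,"spin": -0.48,"grip": 100}
    - {"dx": 7,"dy": -14,"dz": 0,"spin": -0.6,"grip": 100}
    - {"dx": 8.4,"dy": -16.8,"dz": 0,"spin": -0.72,"grip": 100}
    - {"dx": 9.8,"dy": -19.6,"dz": 0,"spin": -0.84,"grip": 100}
    - {"dx": 11.2,"dy": -22.4,"dz": 0,"spin": -0.96,"grip": 100}
    - {"dx": 12.5,"dy": -25.2,"dz": 0,"spin": -1.08,"grip": 100}
    - {"dx": 13.9,"dy": -28.2,"dz": 0,"spin": -1.2,"grip": 100}

```text
time_s: 7.62
tcp_pos: [0.603, -0.1099, 0.1721]
eef_rot: [-180.0, 0.0, -96.5]
contact_force: [1.2, 1.3, 0.3]
gripper_width: 0.0879
```

servo_tool:
  targets:
    - {"dx": -0.05,"dy": 0.35,"dz": 0,"spin": -0.1,"grip": 100}
    - {"dx": -0.05,"dy": 0.35,"dz": 0,"spin": -0.195,"grip": 100}
    - {"dx": -0.05,"dy": 0.35,"dz": -1,"spin": -0.195,"grip": 100}
    - {"dx": -0.05,"dy": 0.35,"dz": -3,"spin": -0.195,"grip": 100}
    - {"dx": -0.05,"dy": 0.35,"dz": -5,"spin": -0.195,"grip": 100}
    - {"dx": -0.05,"dy": 0.35,"dz": -5,"spin": -0.195,"grip": 100}
    - {"dx": -0.05,"dy": 0.35,"dz": -5,"spin": -0.195,"grip": 100}
    - {"dx": -0.05,"dy": 0.35,"dz": -5,"spin": -0.195,"grip": 100}
    - {"dx": -0.05,"dy": 0.35,"dz": -5,"spin": -0.195,"grip": 100}
    - {"dx": -0.05,"dy": 0.35,"dz": -5,"spin": -0.195,"grip": 100}

```text
time_s: 8.45
tcp_pos: [0.6025, -0.1042, 0.1229]
eef_rot: [-179.9, 0.0, -107.1]
contact_force: [-0.1, -0.1, -0.5]
gripper_width: 0.0878
```

servo_tool:
  targets:
    - {"dx": 0,"dy": -0.2,"dz": -1.5,"spin": -0.01,"grip": 100}
    - {"dx": 0,"dy": -0.2,"dz": -3,"spin": -0.01,"grip": 100}
    - {"dx": 0,"dy": -0.2,"dz": -4.5,"spin": -0.01,"grip": 100}
    - {"dx": 0,"dy": -0.2,"dz": -6,"spin": -0.01,"grip": 100}
    - {"dx": 0,"dy": -0.2,"dz": -6,"spin": -0.01,"grip": 100}
    - {"dx": 0,"dy": -0.2,"dz": -6,"spin": -0.01,"grip": 70}
    - {"dx": 0,"dy": -0.2,"dz": -6,"spin": -0.01,"grip": 70}
    - {"dx": 0,"dy": -0.2,"dz": -6,"spin": -0.01,"grip": 70}
    - {"dx": 0,"dy": -0.2,"dz": -6,"spin": -0.01,"grip": 70}
    - {"dx": 0,"dy": -0.2,"dz": -6,"spin": -0.01,"grip": 70}

```text
time_s: 9.28
tcp_pos: [0.6025, -0.1063, 0.0629]
eef_rot: [-179.9, 0.0, -107.7]
contact_force: [-0.2, 0.9, 6.1]
gripper_width: 0.0699
```

servo_tool:
  targets:
    - {"dx": 0,"dy": 0,"dz": 0,"spin": 0,"grip": 70}
    - {"dx": 0.02,"dy": 0.07,"dz": 0,"spin": 0.002,"grip": 70}
    - {"dx": 0.04,"dy": 0.14,"dz": 0,"spin": 0.005,"grip": 70}
    - {"dx": 0.06,"dy": 0.21,"dz": 0,"spin": 0.008,"grip": 70}
    - {"dx": 0.09,"dy": 0.28,"dz": 0,"spin": 0.01,"grip": 70}
    - {"dx": 0.09,"dy": 0.28,"dz": 0,"spin": 0.01,"grip": 70}
    - {"dx": 0.09,"dy": 0.28,"dz": 0,"spin": 0.01,"grip": 70}
    - {"dx": 0.09,"dy": 0.28,"dz": 0,"spin": 0.01,"grip": 70}
    - {"dx": 0.09,"dy": 0.28,"dz": 0,"spin": 0.01,"grip": 70}
    - {"dx": 0.09,"dy": 0.28,"dz": 0,"spin": 0.01,"grip": 70}

```text
time_s: 10.12
tcp_pos: [0.6032, -0.1045, 0.0629]
eef_rot: [-179.9, -0.0, -107.1]
contact_force: [-0.4, -4.7, 6.2]
gripper_width: 0.0701
```

servo_tool:
  targets:
    - {"dx": 0.08,"dy": 0.1,"dz": 0,"spin": 0,"grip": 70}
    - {"dx": 0.13,"dy": 0.08,"dz": 0,"spin": 0,"grip": 70}
    - {"dx": 0.18,"dy": 0.06,"dz": 0,"spin": 0,"grip": 70}
    - {"dx": 0.22,"dy": 0.05,"dz": 0,"spin": 0,"grip": 70}
    - {"dx": 0.22,"dy": 0.05,"dz": 0,"spin": 0,"grip": 70}
    - {"dx": 0.22,"dy": 0.05,"dz": 0,"spin": 0,"grip": 70}
    - {"dx": 0.22,"dy": 0.05,"dz": 0,"spin": 0,"grip": 70}
    - {"dx": 0.22,"dy": 0.05,"dz": 0,"spin": 0,"grip": 70}
    - {"dx": 0.22,"dy": 0.05,"dz": 0,"spin": 0,"grip": 70}
    - {"dx": 0.22,"dy": 0.05,"dz": 0,"spin": 0,"grip": 70}

```text
time_s: 10.95
tcp_pos: [0.6037, -0.1036, 0.0629]
eef_rot: [179.9, -0.1, -107.1]
contact_force: [-6.0, -0.5, 11.4]
gripper_width: 0.0701
```

servo_tool:
  targets:
    - {"dx": 0,"dy": 0,"dz": 0,"spin": 0,"grip": 100}
    - {"dx": 0,"dy": 0,"dz": 0,"spin": 0,"grip": 100}
    - {"dx": -0.2,"dy": 0,"dz": 0,"spin": 0,"grip": 100}
    - {"dx": -0.2,"dy": 0,"dz": 0.5,"spin": 0,"grip": 100}
    - {"dx": -0.2,"dy": 0,"dz": 3,"spin": 0,"grip": 100}
    - {"dx": -0.2,"dy": 0,"dz": 6,"spin": 0,"grip": 100}
    - {"dx": -0.2,"dy": 0,"dz": 9,"spin": 0,"grip": 100}
    - {"dx": -2,"dy": 0.6,"dz": 11,"spin": 0.12,"grip": 100}
    - {"dx": -5,"dy": 1.4,"dz": 11,"spin": 0.24,"grip": 70}
    - {"dx": -8,"dy": 2.3,"dz": 11,"spin": 0.36,"grip": 40}

```text
time_s: 11.78
tcp_pos: [0.5251, -0.0798, 0.1729]
eef_rot: [-179.8, 0.0, -86.2]
contact_force: [-0.4, 0.5, -0.3]
gripper_width: 0.0794
```

servo_tool:
  targets:
    - {"dx": 0,"dy": 0,"dz": 0,"spin": 0.12,"grip": 40}
    - {"dx": 0,"dy": 0,"dz": 0,"spin": 0.24,"grip": 40}
    - {"dx": 0,"dy": 0,"dz": 0,"spin": 0.36,"grip": 40}
    - {"dx": 0,"dy": 0,"dz": 0,"spin": 0.48,"grip": 40}
    - {"dx": 0,"dy": 0,"dz": 0,"spin": 0.6,"grip": 40}
    - {"dx": 0,"dy": 0,"dz": 0,"spin": 0.72,"grip": 40}
    - {"dx": 0,"dy": 0,"dz": 0,"spin": 0.84,"grip": 40}
    - {"dx": 0,"dy": 0,"dz": 0,"spin": 0.96,"grip": 40}
    - {"dx": 0,"dy": 0,"dz": 0,"spin": 1.08,"grip": 40}
    - {"dx": 0,"dy": 0,"dz": 0,"spin": 1.2,"grip": 40}

```text
time_s: 12.62
tcp_pos: [0.5249, -0.0799, 0.1719]
eef_rot: [-180.0, -0.0, -17.4]
contact_force: [0.5, 0.3, -0.2]
gripper_width: 0.0351
```

```bash
python3 - <<'E'
from h import *
s=r.get_state();print(s["tcp_pos"],s["eef_rot"],s["contact_force"],s["gripper_width"])
f=lambda i,q:cv2.resize(i,None,fx=q,fy=q,interpolation=cv2.INTER_CUBIC)
b=r.capture("top");a=r.capture("scene");cv2.imwrite("pics/t4.png",b);cv2.imwrite("pics/s4.png",a)
b=f(b[110:220,300:390],4.2);a=f(a[190:330,155:255],3.8)
o=np.zeros((560,780,3),np.uint8);o[:b.shape[0],:b.shape[1]]=b;o[:a.shape[0],390:390+a.shape[1]]=a
cv2.imwrite("pics/g4.png",cv2.convertScaleAbs(o,alpha=1.2,beta=10))
E
```

```text
[ 0.5249 -0.0799  0.1719] [-179.9932   -0.0143  -17.4032] [ 0.5123  0.3152 -0.2027] 0.03508815902771527
```

View pics/g4.png

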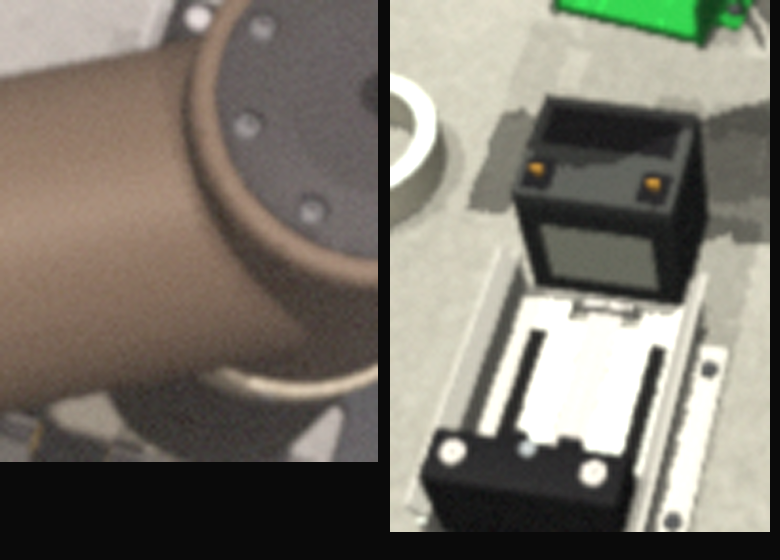

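The scene view shows the battery shifted by 1.3 px, about +2.9 mm, so it is now centred. Terminals are at (537,168) and (653,184). I'll go down behind it and approach.

servo_tool:
  targets:
    - {"dx": -0.06,"dy": -0.2,"dz": -3,"spin": 0,"grip": 40}
    - {"dx": -0.06,"dy": -0.2,"dz": -6,"spin": 0,"grip": 40}
    - {"dx": -0.06,"dy": -0.2,"dz": -9,"spin": 0,"grip": 40}
    - {"dx": -0.06,"dy": -0.2,"dz": -12,"spin": 0,"grip": 40}
    - {"dx": -0.06,"dy": -0.2,"dz": -12.7,"spin": 0,"grip": 40}
    - {"dx": 0.7,"dy": -0.45,"dz": -12.7,"spin": 0,"grip": 40}
    - {"dx": 1.4,"dy": -0.65,"dz": -12.7,"spin": 0,"grip": 40}
    - {"dx": 2.1,"dy": -0.85,"dz": -12.7,"spin": 0,"grip": 40}
    - {"dx": 2.4,"dy": -0.95,"dz": -12.7,"spin": 0,"grip": 40}
    - {"dx": 2.6,"dy": -1,"dz": -12.7,"spin": 0,"grip": 40}

```text
time_s: 13.55
tcp_pos: [0.5526, -0.0902, 0.046]
eef_rot: [-179.9, -0.1, -17.8]
contact_force: [-1.1, 0.5, -0.3]
gripper_width: 0.035
```

servo_tool:
  targets:
    - {"dx": 0.1,"dy": -0.03,"dz": 0,"spin": 0,"grip": 40}
    - {"dx": 0.2,"dy": -0.06,"dz": 0,"spin": 0,"grip": 40}
    - {"dx": 0.3,"dy": -0.09,"dz": 0,"spin": 0,"grip": 40}
    - {"dx": 0.4,"dy": -0.12,"dz": 0,"spin": 0,"grip": 40}
    - {"dx": 0.5,"dy": -0.15,"dz": 0,"spin": 0,"grip": 40}
    - {"dx": 0.6,"dy": -0.18,"dz": 0,"spin": 0,"grip": 40}
    - {"dx": 0.65,"dy": -0.2,"dz": 0,"spin": 0,"grip": 40}
    - {"dx": 0.7,"dy": -0.21,"dz": 0,"spin": 0,"grip": 40}
    - {"dx": 0.75,"dy": -0.23,"dz": 0,"spin": 0,"grip": 40}
    - {"dx": 0.75,"dy": -0.23,"dz": 0,"spin": 0,"grip": 40}

```text
time_s: 14.38
tcp_pos: [0.5584, -0.0923, 0.0445]
eef_rot: [180.0, 0.0, -17.7]
contact_force: [0.0, 0.1, 0.6]
gripper_width: 0.0352
```

servo_tool:
  targets:
    - {"dx": 0.05,"dy": -0.02,"dz": 0,"spin": 0.005,"grip": 40}
    - {"dx": 0.1,"dy": -0.03,"dz": 0,"spin": 0.005,"grip": 40}
    - {"dx": 0.15,"dy": -0.05,"dz": 0,"spin": 0.005,"grip": 40}
    - {"dx": 0.2,"dy": -0.06,"dz": 0,"spin": 0.005,"grip": 40}
    - {"dx": 0.25,"dy": -0.08,"dz": 0,"spin": 0.005,"grip": 40}
    - {"dx": 0.3,"dy": -0.09,"dz": 0,"spin": 0.005,"grip": 40}
    - {"dx": 0.35,"dy": -0.11,"dz": 0,"spin": 0.005,"grip": 40}
    - {"dx": 0.4,"dy": -0.12,"dz": 0,"spin": 0.005,"grip": 40}
    - {"dx": 0.4,"dy": -0.12,"dz": 0,"spin": 0.005,"grip": 40}
    - {"dx": 0.4,"dy": -0.12,"dz": 0,"spin": 0.005,"grip": 40}

```text
time_s: 15.22
tcp_pos: [0.5591, -0.0933, 0.0438]
eef_rot: [179.9, 0.3, -17.5]
contact_force: [-8.6, 5.7, 5.8]
gripper_width: 0.0351
```

servo_tool:
  targets:
    - {"dx": -0.5,"dy": 0.15,"dz": 0,"spin": 0,"grip": 40}
    - {"dx": -1,"dy": 0.3,"dz": 0,"spin": 0,"grip": 40}
    - {"dx": -1,"dy": 0.3,"dz": 1.5,"spin": 0,"grip": 40}
    - {"dx": -1,"dy": 0.3,"dz": 3,"spin": 0,"grip": 40}
    - {"dx": -1,"dy": 0.3,"dz": 4.2,"spin": 0,"grip": 40}
    - {"dx": -0.8,"dy": 0.24,"dz": 4.2,"spin": 0,"grip": 40}
    - {"dx": -0.6,"dy": 0.18,"dz": 4.2,"spin": 0,"grip": 40}
    - {"dx": -0.5,"dy": 0.15,"dz": 4.2,"spin": 0,"grip": 40}
    - {"dx": -0.4,"dy": 0.12,"dz": 4.2,"spin": 0,"grip": 40}
    - {"dx": -0.4,"dy": 0.12,"dz": 4.2,"spin": 0,"grip": 40}

```text
time_s: 16.05
tcp_pos: [0.5581, -0.0924, 0.0858]
eef_rot: [180.0, 0.1, -17.5]
contact_force: [-0.9, 0.3, -0.7]
gripper_width: 0.035
```

servo_tool:
  targets:
    - {"dx": 0.14,"dy": -0.04,"dz": 0,"spin": 0,"grip": 40}
    - {"dx": 0.29,"dy": -0.09,"dz": 0,"spin": 0,"grip": 40}
    - {"dx": 0.43,"dy": -0.13,"dz": 0,"spin": 0,"grip": 40}
    - {"dx": 0.57,"dy": -0.18,"dz": 0,"spin": 0,"grip": 40}
    - {"dx": 0.72,"dy": -0.22,"dz": 0,"spin": 0,"grip": 40}
    - {"dx": 0.86,"dy": -0.27,"dz": 0,"spin": 0,"grip": 40}
    - {"dx": 1,"dy": -0.31,"dz": 0,"spin": 0,"grip": 40}
    - {"dx": 1.14,"dy": -0.36,"dz": 0,"spin": 0,"grip": 40}
    - {"dx": 1.29,"dy": -0.4,"dz": 0,"spin": 0,"grip": 40}
    - {"dx": 1.43,"dy": -0.45,"dz": 0,"spin": 0,"grip": 40}

```text
time_s: 16.88
tcp_pos: [0.5714, -0.0969, 0.0863]
eef_rot: [180.0, 0.1, -17.5]
contact_force: [-5.5, 1.1, 4.9]
gripper_width: 0.035
```

servo_tool:
  targets:
    - {"dx": 0.14,"dy": -0.04,"dz": 0,"spin": 0,"grip": 40}
    - {"dx": 0.29,"dy": -0.09,"dz": 0,"spin": 0,"grip": 40}
    - {"dx": 0.43,"dy": -0.13,"dz": 0,"spin": 0,"grip": 40}
    - {"dx": 0.57,"dy": -0.18,"dz": 0,"spin": 0,"grip": 40}
    - {"dx": 0.72,"dy": -0.22,"dz": 0,"spin": 0,"grip": 40}
    - {"dx": 0.86,"dy": -0.27,"dz": 0,"spin": 0,"grip": 40}
    - {"dx": 1,"dy": -0.31,"dz": 0,"spin": 0,"grip": 40}
    - {"dx": 1.14,"dy": -0.36,"dz": 0,"spin": 0,"grip": 40}
    - {"dx": 1.29,"dy": -0.4,"dz": 0,"spin": 0,"grip": 40}
    - {"dx": 1.43,"dy": -0.45,"dz": 0,"spin": 0,"grip": 40}

```text
time_s: 17.72
tcp_pos: [0.5864, -0.1014, 0.0867]
eef_rot: [180.0, 0.1, -17.5]
contact_force: [-4.9, 1.1, 6.2]
gripper_width: 0.0351
```

servo_tool:
  targets:
    - {"dx": 0.1,"dy": -0.03,"dz": 0,"spin": 0,"grip": 40}
    - {"dx": 0.19,"dy": -0.06,"dz": 0,"spin": 0,"grip": 40}
    - {"dx": 0.29,"dy": -0.09,"dz": 0,"spin": 0,"grip": 40}
    - {"dx": 0.38,"dy": -0.12,"dz": 0,"spin": 0,"grip": 40}
    - {"dx": 0.48,"dy": -0.15,"dz": 0,"spin": 0,"grip": 40}
    - {"dx": 0.57,"dy": -0.18,"dz": 0,"spin": 0,"grip": 40}
    - {"dx": 0.67,"dy": -0.21,"dz": 0,"spin": 0,"grip": 40}
    - {"dx": 0.76,"dy": -0.24,"dz": 0,"spin": 0,"grip": 40}
    - {"dx": 0.86,"dy": -0.27,"dz": 0,"spin": 0,"grip": 40}
    - {"dx": 0.95,"dy": -0.3,"dz": 0,"spin": 0,"grip": 40}

```text
time_s: 18.55
tcp_pos: [0.5967, -0.1045, 0.087]
eef_rot: [180.0, -0.0, -17.4]
contact_force: [-2.5, 0.6, 5.2]
gripper_width: 0.0349
```

servo_tool:
  targets:
    - {"dx": 0.1,"dy": -0.03,"dz": 0,"spin": 0,"grip": 40}
    - {"dx": 0.19,"dy": -0.06,"dz": 0,"spin": 0,"grip": 40}
    - {"dx": 0.29,"dy": -0.09,"dz": 0,"spin": 0,"grip": 40}
    - {"dx": 0.38,"dy": -0.12,"dz": 0,"spin": 0,"grip": 40}
    - {"dx": 0.48,"dy": -0.15,"dz": 0,"spin": 0,"grip": 40}
    - {"dx": 0.57,"dy": -0.18,"dz": 0,"spin": 0,"grip": 40}
    - {"dx": 0.67,"dy": -0.21,"dz": 0,"spin": 0,"grip": 40}
    - {"dx": 0.76,"dy": -0.24,"dz": 0,"spin": 0,"grip": 40}
    - {"dx": 0.86,"dy": -0.27,"dz": 0,"spin": 0,"grip": 40}
    - {"dx": 0.95,"dy": -0.3,"dz": 0,"spin": 0,"grip": 40}

```text
time_s: 19.38
tcp_pos: [0.606, -0.1074, 0.0864]
eef_rot: [180.0, 0.0, -17.5]
contact_force: [-0.1, -0.1, -0.3]
gripper_width: 0.0352
```

The battery has fallen. I'll back off upwards and look.

servo_tool:
  targets:
    - {"dx": 0,"dy": 0,"dz": 1.5,"spin": 0,"grip": 40}
    - {"dx": -1.5,"dy": 0.5,"dz": 3,"spin": 0,"grip": 40}
    - {"dx": -3.5,"dy": 1,"dz": 3,"spin": 0,"grip": 40}
    - {"dx": -5.5,"dy": 1.7,"dz": 3,"spin": 0,"grip": 40}
    - {"dx": -7.2,"dy": 2.2,"dz": 3,"spin": 0,"grip": 40}
    - {"dx": -8.6,"dy": 2.7,"dz": 3,"spin": 0,"grip": 40}
    - {"dx": -8.6,"dy": 2.7,"dz": 3,"spin": 0,"grip": 40}
    - {"dx": -8.6,"dy": 2.7,"dz": 3,"spin": 0,"grip": 40}
    - {"dx": -8.6,"dy": 2.7,"dz": 3,"spin": 0,"grip": 40}
    - {"dx": -8.6,"dy": 2.7,"dz": 3,"spin": 0,"grip": 40}

```text
time_s: 20.22
tcp_pos: [0.5207, -0.0804, 0.1166]
eef_rot: [-180.0, -0.0, -17.5]
contact_force: [-0.0, 0.1, 0.1]
gripper_width: 0.0349
```

```bash
python3 - <<'E'
from h import *
s=r.get_state();print(s["tcp_pos"],s["eef_rot"],s["contact_force"],s["gripper_width"])
f=lambda i,q:cv2.resize(i,None,fx=q,fy=q,interpolation=cv2.INTER_CUBIC)
b=r.capture("top");a=r.capture("scene");cv2.imwrite("pics/t5.png",b);cv2.imwrite("pics/s5.png",a)
b=f(b[90:220,300:390],4.2);a=f(a[190:330,155:255],3.8)
o=np.zeros((560,780,3),np.uint8);o[:b.shape[0],:b.shape[1]]=b;o[:a.shape[0],390:390+a.shape[1]]=a
cv2.imwrite("pics/g5.png",cv2.convertScaleAbs(o,alpha=1.3,beta=15))
E
```

```text
[ 0.5207 -0.0804  0.1166] [-179.9986   -0.0194  -17.4652] [-0.0426  0.0732  0.1329] 0.03489643324931199
```

View pics/g5.png

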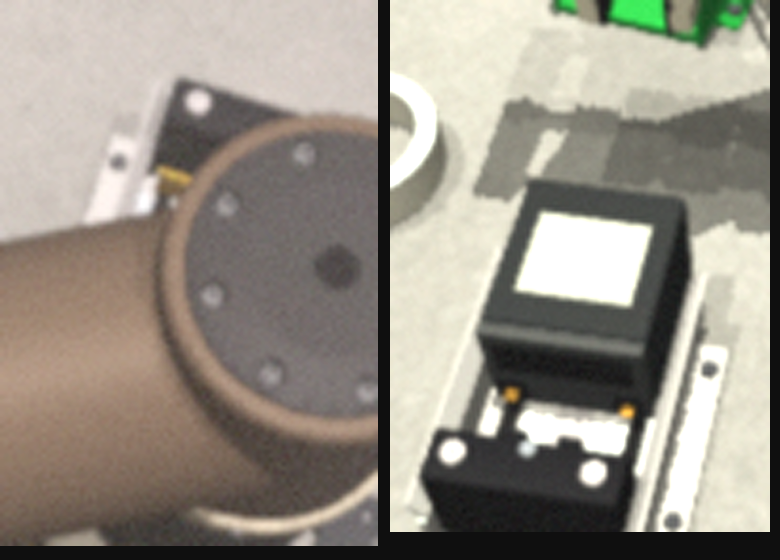

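The picture shows the battery lying flat in the bay with its terminals, at (512,394) and (627,411), facing the contact block and not yet home. Its upper face has corners at (528,180), (687,198), (645,352) and (478,333).

```bash
python3 - <<'E'
from h import *
S=lambda u,v:(155+(u-390)/3.8,190+v/3.8)
th=np.deg2rad(-17.4);R=np.array([[np.cos(th),np.sin(th)],[-np.sin(th),np.cos(th)]]);o=np.array([.6362,-.1175])
for n,p,z in [("back",(687,198),.078),("back",(528,182),.078),("front",(645,352),.078),("front",(478,333),.078),("term",(627,411),.022),("term",(512,394),.022)]:
    print(n,R@(bp("scene",S(*p),z)[:2]-o)*1000)
print("tcp",R@(r.get_state()["tcp_pos"][:2]-o)*1000)
E
```

```text
back [-25.4042  46.7278]
back [-22.775  -43.1067]
front [71.7355 46.0186]
front [ 73.7871 -41.3072]
term [77.4958 32.2874]
term [ 76.9364 -31.4978]
tcp [-121.5701    0.7133]
```

servo_tool:
  targets:
    - {"dx": 0,"dy": 0,"dz": -3,"spin": 0,"grip": 40}
    - {"dx": 0,"dy": 0,"dz": -6,"spin": 0,"grip": 40}
    - {"dx": 0.5,"dy": -0.15,"dz": -8,"spin": 0,"grip": 40}
    - {"dx": 2,"dy": -0.6,"dz": -8,"spin": 0,"grip": 40}
    - {"dx": 3.5,"dy": -1.1,"dz": -8,"spin": 0,"grip": 40}
    - {"dx": 5,"dy": -1.6,"dz": -8,"spin": 0,"grip": 40}
    - {"dx": 6,"dy": -1.9,"dz": -8,"spin": 0,"grip": 40}
    - {"dx": 6.8,"dy": -2.1,"dz": -8,"spin": 0,"grip": 40}
    - {"dx": 7.3,"dy": -2.3,"dz": -8,"spin": 0,"grip": 40}
    - {"dx": 7.5,"dy": -2.4,"dz": -8,"spin": 0,"grip": 40}

```text
time_s: 21.15
tcp_pos: [0.5954, -0.1045, 0.0363]
eef_rot: [180.0, 0.0, -17.5]
contact_force: [-0.1, 0.3, 0.9]
gripper_width: 0.035
```

servo_tool:
  targets:
    - {"dx": 0.1,"dy": -0.03,"dz": 0,"spin": 0,"grip": 40}
    - {"dx": 0.19,"dy": -0.06,"dz": 0,"spin": 0,"grip": 40}
    - {"dx": 0.29,"dy": -0.09,"dz": 0,"spin": 0,"grip": 40}
    - {"dx": 0.38,"dy": -0.12,"dz": 0,"spin": 0,"grip": 40}
    - {"dx": 0.48,"dy": -0.15,"dz": 0,"spin": 0,"grip": 40}
    - {"dx": 0.57,"dy": -0.18,"dz": 0,"spin": 0,"grip": 40}
    - {"dx": 0.67,"dy": -0.21,"dz": 0,"spin": 0,"grip": 40}
    - {"dx": 0.76,"dy": -0.24,"dz": 0,"spin": 0,"grip": 40}
    - {"dx": 0.86,"dy": -0.27,"dz": 0,"spin": 0,"grip": 40}
    - {"dx": 0.95,"dy": -0.3,"dz": 0,"spin": 0,"grip": 40}

```text
time_s: 21.98
tcp_pos: [0.6043, -0.1073, 0.0365]
eef_rot: [180.0, 0.0, -17.5]
contact_force: [-2.9, 0.7, 1.0]
gripper_width: 0.0347
```

servo_tool:
  targets:
    - {"dx": 0.19,"dy": -0.06,"dz": 0,"spin": 0,"grip": 40}
    - {"dx": 0.38,"dy": -0.12,"dz": 0,"spin": 0,"grip": 40}
    - {"dx": 0.57,"dy": -0.18,"dz": 0,"spin": 0,"grip": 40}
    - {"dx": 0.76,"dy": -0.24,"dz": 0,"spin": 0,"grip": 40}
    - {"dx": 0.95,"dy": -0.3,"dz": 0,"spin": 0,"grip": 40}
    - {"dx": 1.14,"dy": -0.36,"dz": 0,"spin": 0,"grip": 40}
    - {"dx": 1.33,"dy": -0.42,"dz": 0,"spin": 0,"grip": 40}
    - {"dx": 1.52,"dy": -0.48,"dz": 0,"spin": 0,"grip": 40}
    - {"dx": 1.71,"dy": -0.54,"dz": 0,"spin": 0,"grip": 40}
    - {"dx": 1.9,"dy": -0.6,"dz": 0,"spin": 0,"grip": 40}

```text
time_s: 22.82
tcp_pos: [0.6236, -0.1134, 0.0365]
eef_rot: [180.0, 0.0, -17.5]
contact_force: [-3.1, 0.8, 0.4]
gripper_width: 0.0349
```

servo_tool:
  targets:
    - {"dx": 0.05,"dy": -0.02,"dz": 0,"spin": 0,"grip": 40}
    - {"dx": 0.1,"dy": -0.03,"dz": 0,"spin": 0,"grip": 40}
    - {"dx": 0.14,"dy": -0.05,"dz": 0,"spin": 0,"grip": 40}
    - {"dx": 0.19,"dy": -0.06,"dz": 0,"spin": 0,"grip": 40}
    - {"dx": 0.24,"dy": -0.08,"dz": 0,"spin": 0,"grip": 40}
    - {"dx": 0.29,"dy": -0.09,"dz": 0,"spin": 0,"grip": 40}
    - {"dx": 0.33,"dy": -0.11,"dz": 0,"spin": 0,"grip": 40}
    - {"dx": 0.38,"dy": -0.12,"dz": 0,"spin": 0,"grip": 40}
    - {"dx": 0.43,"dy": -0.14,"dz": 0,"spin": 0,"grip": 40}
    - {"dx": 0.48,"dy": -0.15,"dz": 0,"spin": 0,"grip": 40}

```text
time_s: 23.65
tcp_pos: [0.6282, -0.1149, 0.0365]
eef_rot: [180.0, 0.0, -17.5]
contact_force: [-2.1, 1.0, -1.3]
gripper_width: 0.0352
```

servo_tool:
  targets:
    - {"dx": 0.03,"dy": -0.01,"dz": 0,"spin": 0,"grip": 40}
    - {"dx": 0.06,"dy": -0.02,"dz": 0,"spin": 0,"grip": 40}
    - {"dx": 0.09,"dy": -0.03,"dz": 0,"spin": 0,"grip": 40}
    - {"dx": 0.12,"dy": -0.04,"dz": 0,"spin": 0,"grip": 40}
    - {"dx": 0.15,"dy": -0.05,"dz": 0,"spin": 0,"grip": 40}
    - {"dx": 0.18,"dy": -0.06,"dz": 0,"spin": 0,"grip": 40}
    - {"dx": 0.21,"dy": -0.07,"dz": 0,"spin": 0,"grip": 40}
    - {"dx": 0.24,"dy": -0.08,"dz": 0,"spin": 0,"grip": 40}
    - {"dx": 0.27,"dy": -0.09,"dz": 0,"spin": 0,"grip": 40}
    - {"dx": 0.3,"dy": -0.1,"dz": 0,"spin": 0,"grip": 40}

```text
time_s: 24.48
tcp_pos: [0.6309, -0.1157, 0.0366]
eef_rot: [180.0, 0.0, -17.5]
contact_force: [-4.8, 3.1, 0.5]
gripper_width: 0.0353
```

servo_tool:
  targets:
    - {"dx": 0.03,"dy": -0.01,"dz": 0,"spin": 0,"grip": 40}
    - {"dx": 0.06,"dy": -0.02,"dz": 0,"spin": 0,"grip": 40}
    - {"dx": 0.09,"dy": -0.03,"dz": 0,"spin": 0,"grip": 40}
    - {"dx": 0.12,"dy": -0.04,"dz": 0,"spin": 0,"grip": 40}
    - {"dx": 0.15,"dy": -0.05,"dz": 0,"spin": 0,"grip": 40}
    - {"dx": 0.18,"dy": -0.06,"dz": 0,"spin": 0,"grip": 40}
    - {"dx": 0.21,"dy": -0.07,"dz": 0,"spin": 0,"grip": 40}
    - {"dx": 0.24,"dy": -0.08,"dz": 0,"spin": 0,"grip": 40}
    - {"dx": 0.27,"dy": -0.09,"dz": 0,"spin": 0,"grip": 40}
    - {"dx": 0.3,"dy": -0.1,"dz": 0,"spin": 0,"grip": 40}

```text
time_s: 25.32
tcp_pos: [0.6334, -0.1166, 0.0365]
eef_rot: [180.0, 0.1, -17.5]
contact_force: [-6.7, 3.9, 2.8]
gripper_width: 0.0351
```

servo_tool:
  targets:
    - {"dx": 0.02,"dy": -0.01,"dz": 0,"spin": 0,"grip": 40}
    - {"dx": 0.04,"dy": -0.01,"dz": 0,"spin": 0,"grip": 40}
    - {"dx": 0.06,"dy": -0.02,"dz": 0,"spin": 0,"grip": 40}
    - {"dx": 0.08,"dy": -0.03,"dz": 0,"spin": 0,"grip": 40}
    - {"dx": 0.1,"dy": -0.03,"dz": 0,"spin": 0,"grip": 40}
    - {"dx": 0.12,"dy": -0.04,"dz": 0,"spin": 0,"grip": 40}
    - {"dx": 0.14,"dy": -0.05,"dz": 0,"spin": 0,"grip": 40}
    - {"dx": 0.16,"dy": -0.05,"dz": 0,"spin": 0,"grip": 40}
    - {"dx": 0.18,"dy": -0.06,"dz": 0,"spin": 0,"grip": 40}
    - {"dx": 0.2,"dy": -0.06,"dz": 0,"spin": 0,"grip": 40}

```text
time_s: 26.15
tcp_pos: [0.635, -0.1171, 0.0365]
eef_rot: [180.0, 0.1, -17.5]
contact_force: [-7.3, 3.3, 3.5]
gripper_width: 0.0353
```

servo_tool:
  targets:
    - {"dx": 0.02,"dy": -0.01,"dz": 0,"spin": 0,"grip": 40}
    - {"dx": 0.04,"dy": -0.01,"dz": 0,"spin": 0,"grip": 40}
    - {"dx": 0.06,"dy": -0.02,"dz": 0,"spin": 0,"grip": 40}
    - {"dx": 0.08,"dy": -0.03,"dz": 0,"spin": 0,"grip": 40}
    - {"dx": 0.1,"dy": -0.03,"dz": 0,"spin": 0,"grip": 40}
    - {"dx": 0.12,"dy": -0.04,"dz": 0,"spin": 0,"grip": 40}
    - {"dx": 0.14,"dy": -0.05,"dz": 0,"spin": 0,"grip": 40}
    - {"dx": 0.15,"dy": -0.05,"dz": 0,"spin": 0,"grip": 40}
    - {"dx": 0.15,"dy": -0.05,"dz": 0,"spin": 0,"grip": 40}
    - {"dx": 0.15,"dy": -0.05,"dz": 0,"spin": 0,"grip": 40}

```text
time_s: 26.98
tcp_pos: [0.6361, -0.1175, 0.0365]
eef_rot: [180.0, 0.2, -17.5]
contact_force: [-10.1, 5.0, 5.6]
gripper_width: 0.0351
```

servo_tool:
  targets:
    - {"dx": 0,"dy": 0,"dz": 0,"spin": 0,"grip": 40}
    - {"dx": 0.01,"dy": 0,"dz": 0,"spin": 0,"grip": 40}
    - {"dx": 0.02,"dy": -0.01,"dz": 0,"spin": 0,"grip": 40}
    - {"dx": 0.03,"dy": -0.01,"dz": 0,"spin": 0,"grip": 40}
    - {"dx": 0.04,"dy": -0.01,"dz": 0,"spin": 0,"grip": 40}
    - {"dx": 0.04,"dy": -0.01,"dz": 0,"spin": 0,"grip": 40}
    - {"dx": 0.04,"dy": -0.01,"dz": 0,"spin": 0,"grip": 40}
    - {"dx": 0.04,"dy": -0.01,"dz": 0,"spin": 0,"grip": 40}
    - {"dx": 0.04,"dy": -0.01,"dz": 0,"spin": 0,"grip": 40}
    - {"dx": 0.04,"dy": -0.01,"dz": 0,"spin": 0,"grip": 40}

```text
time_s: 27.82
tcp_pos: [0.6362, -0.1176, 0.0365]
eef_rot: [180.0, 0.2, -17.5]
contact_force: [-9.2, 6.3, 5.9]
gripper_width: 0.0351
```

It looks like the stop: the tool moved 0.1 mm of the 0.4 mm commanded, and the force is about 12.6 N. I'll retreat and check the latch from above.

servo_tool:
  targets:
    - {"dx": -0.5,"dy": 0.16,"dz": 0,"spin": 0,"grip": 40}
    - {"dx": -1.5,"dy": 0.48,"dz": 0,"spin": 0,"grip": 40}
    - {"dx": -3.5,"dy": 1.1,"dz": 0,"spin": 0,"grip": 40}
    - {"dx": -6,"dy": 1.9,"dz": 1,"spin": 0,"grip": 40}
    - {"dx": -9,"dy": 2.9,"dz": 4,"spin": 0,"grip": 40}
    - {"dx": -11,"dy": 5,"dz": 7,"spin": 0,"grip": 40}
    - {"dx": -13,"dy": 8,"dz": 9,"spin": 0,"grip": 40}
    - {"dx": -15,"dy": 11.5,"dz": 10,"spin": 0,"grip": 40}
    - {"dx": -16,"dy": 15,"dz": 10,"spin": 0,"grip": 40}
    - {"dx": -16,"dy": 18.5,"dz": 10,"spin": 0,"grip": 40}

```text
time_s: 28.65
tcp_pos: [0.4769, 0.0684, 0.1385]
eef_rot: [-179.8, -0.2, -17.5]
contact_force: [0.8, -0.9, -0.3]
gripper_width: 0.035
```

servo_tool:
  targets:
    - {"dx": 0,"dy": 3,"dz": 0,"spin": 0,"grip": 40}
    - {"dx": 0,"dy": 6,"dz": 0,"spin": 0,"grip": 40}
    - {"dx": 0,"dy": 8,"dz": 0,"spin": 0,"grip": 40}
    - {"dx": 0,"dy": 10,"dz": 0,"spin": 0,"grip": 40}
    - {"dx": 0,"dy": 11,"dz": 0,"spin": 0,"grip": 40}
    - {"dx": 0,"dy": 11,"dz": 0,"spin": 0,"grip": 40}
    - {"dx": 0,"dy": 11,"dz": 0,"spin": 0,"grip": 40}
    - {"dx": 0,"dy": 11,"dz": 0,"spin": 0,"grip": 40}
    - {"dx": 0,"dy": 11,"dz": 0,"spin": 0,"grip": 40}
    - {"dx": 0,"dy": 11,"dz": 0,"spin": 0,"grip": 40}

```text
time_s: 29.48
tcp_pos: [0.4782, 0.1762, 0.1367]
eef_rot: [-180.0, -0.0, -17.5]
contact_force: [-0.2, -0.4, 0.4]
gripper_width: 0.0351
```

```bash
python3 - <<'E'
from h import *
s=r.get_state();print(s["tcp_pos"],s["contact_force"])
f=lambda i,q:cv2.resize(i,None,fx=q,fy=q,interpolation=cv2.INTER_CUBIC)
b=r.capture("top");a=r.capture("scene");cv2.imwrite("pics/t6.png",b);cv2.imwrite("pics/s6.png",a)
b=f(b[100:200,305:390],5);a=f(a[210:350,160:250],4)
o=np.zeros((560,790,3),np.uint8);o[:b.shape[0],:b.shape[1]]=b;o[:a.shape[0],430:430+a.shape[1]]=a
cv2.imwrite("pics/g6.png",cv2.convertScaleAbs(o,alpha=1.3,beta=20))
E
```

```text
[0.4782 0.1762 0.1367] [-0.221  -0.3806  0.4308]
```

View pics/g6.png

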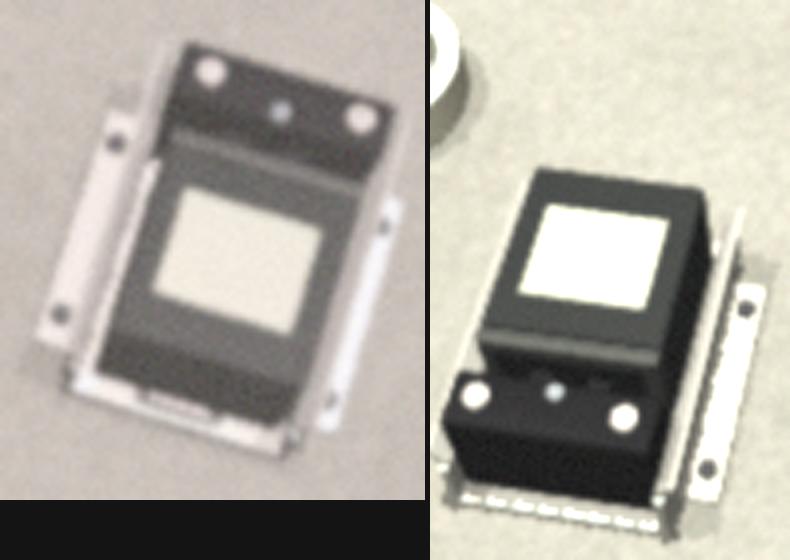

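```bash
python3 - <<'E'
from h import *
T=lambda u,v:(305+u/5,100+v/5)
S=lambda u,v:(160+(u-430)/4,210+v/4)
th=np.deg2rad(-17.4);R=np.array([[np.cos(th),np.sin(th)],[-np.sin(th),np.cos(th)]]);o=np.array([.6362,-.1175])
g=lambda c,p,z:R@(bp(c,p,z)[:2]-o)*1000
for n,p,z in [("under bot L",(98,373),.008),("under bot R",(280,424),.008),("edge L",(78,390),.008),("edge R",(280,450),.008),("under top L",(115,325),.078),("under top R",(300,383),.078),("front top L",(172,140),.078),("front top R",(358,190),.078)]: print(n,g("top",T(*p),z))
for n,p,z in [("under top",(540,170),.078),("under top",(703,190),.078),("front top",(657,360),.078),("front top",(482,345),.078)]: print(n,g("scene",S(*p),z))
b=cv2.imread("pics/t6.png")[165:195,315:370]; b0=cv2.imread("pics/t3.png")
x=cv2.resize(b,None,fx=12,fy=12,interpolation=cv2.INTER_CUBIC)
b=cv2.imread("pics/top0.png")[165:195,315:370]
y=cv2.resize(b,None,fx=12,fy=12,interpolation=cv2.INTER_CUBIC)
o=np.vstack([x,y]);o=cv2.resize(o,None,fx=.8,fy=.8)
cv2.imwrite("pics/z6.png",cv2.convertScaleAbs(o,alpha=1.0))
E
```

```text
under bot L [12.8109 41.5874]
under bot R [ 15.5101 -45.7115]
edge L [ 2.0701 48.0705]
edge R [  3.5355 -49.1023]
under top L [13.3531 42.522 ]
under top R [ 13.1773 -41.6297]
front top L [103.3723  42.8882]
front top R [106.6038 -42.0551]
under top [ 14.2361 -40.343 ]
under top [13.6    45.0188]
front top [109.0238  44.6035]
front top [113.769 -38.684]
```

View pics/z6.png

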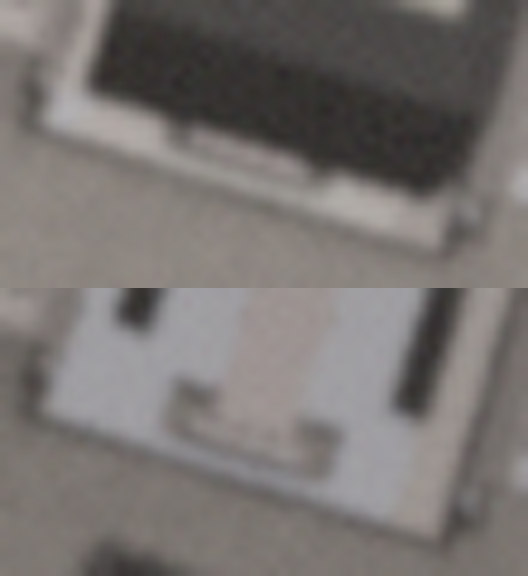

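The top view shows the underside about 11 mm behind the front edge, with the tongue tip visible just in front of it. The highest pushed position worked out at 10.8 mm, so it hasn't sprung back. To be sure it is latched, I'll touch it again gently.

servo_tool:
  targets:
    - {"dx": 0,"dy": -3.5,"dz": 0,"spin": 0,"grip": 40}
    - {"dx": 0,"dy": -7,"dz": 0,"spin": 0,"grip": 40}
    - {"dx": 0,"dy": -10.5,"dz": 0,"spin": 0,"grip": 40}
    - {"dx": 0,"dy": -14,"dz": 0,"spin": 0,"grip": 40}
    - {"dx": 0,"dy": -17.5,"dz": 0,"spin": 0,"grip": 40}
    - {"dx": 1,"dy": -21,"dz": 0,"spin": 0,"grip": 40}
    - {"dx": 3,"dy": -23.5,"dz": -1,"spin": 0,"grip": 40}
    - {"dx": 5,"dy": -25.5,"dz": -4,"spin": 0,"grip": 40}
    - {"dx": 7,"dy": -26.8,"dz": -7,"spin": 0,"grip": 40}
    - {"dx": 9,"dy": -27,"dz": -9,"spin": 0,"grip": 40}

```text
time_s: 30.42
tcp_pos: [0.5676, -0.0958, 0.0442]
eef_rot: [180.0, 0.1, -17.7]
contact_force: [-0.2, 0.4, 0.2]
gripper_width: 0.0348
```

servo_tool:
  targets:
    - {"dx": 0,"dy": 0,"dz": -0.7,"spin": 0,"grip": 40}
    - {"dx": 0,"dy": 0,"dz": -1,"spin": 0,"grip": 40}
    - {"dx": 0,"dy": 0,"dz": -1,"spin": 0,"grip": 40}
    - {"dx": 0,"dy": 0,"dz": -1,"spin": 0,"grip": 40}
    - {"dx": 0,"dy": 0,"dz": -1,"spin": 0,"grip": 40}
    - {"dx": 0,"dy": 0,"dz": -1,"spin": 0,"grip": 40}
    - {"dx": 0,"dy": 0,"dz": -1,"spin": 0,"grip": 40}
    - {"dx": 0,"dy": 0,"dz": -1,"spin": 0,"grip": 40}
    - {"dx": 0,"dy": 0,"dz": -1,"spin": 0,"grip": 40}
    - {"dx": 0,"dy": 0,"dz": -1,"spin": 0,"grip": 40}

```text
time_s: 31.25
tcp_pos: [0.5682, -0.0929, 0.0368]
eef_rot: [-180.0, -0.0, -17.5]
contact_force: [-0.3, -0.1, -0.3]
gripper_width: 0.0356
```

servo_tool:
  targets:
    - {"dx": 1,"dy": -0.4,"dz": 0,"spin": 0,"grip": 40}
    - {"dx": 2,"dy": -0.8,"dz": 0,"spin": 0,"grip": 40}
    - {"dx": 3,"dy": -1.2,"dz": 0,"spin": 0,"grip": 40}
    - {"dx": 4,"dy": -1.55,"dz": 0,"spin": 0,"grip": 40}
    - {"dx": 5,"dy": -1.9,"dz": 0,"spin": 0,"grip": 40}
    - {"dx": 5.6,"dy": -2.1,"dz": 0,"spin": 0,"grip": 40}
    - {"dx": 6,"dy": -2.2,"dz": 0,"spin": 0,"grip": 40}
    - {"dx": 6.2,"dy": -2.3,"dz": 0,"spin": 0,"grip": 40}
    - {"dx": 6.2,"dy": -2.3,"dz": 0,"spin": 0,"grip": 40}
    - {"dx": 6.2,"dy": -2.3,"dz": 0,"spin": 0,"grip": 40}

```text
time_s: 32.08
tcp_pos: [0.6298, -0.116, 0.0364]
eef_rot: [180.0, 0.0, -17.5]
contact_force: [-0.1, -0.6, -0.2]
gripper_width: 0.0347
```

servo_tool:
  targets:
    - {"dx": 0.02,"dy": -0.01,"dz": 0,"spin": 0,"grip": 40}
    - {"dx": 0.04,"dy": -0.01,"dz": 0,"spin": 0,"grip": 40}
    - {"dx": 0.06,"dy": -0.02,"dz": 0,"spin": 0,"grip": 40}
    - {"dx": 0.08,"dy": -0.03,"dz": 0,"spin": 0,"grip": 40}
    - {"dx": 0.1,"dy": -0.03,"dz": 0,"spin": 0,"grip": 40}
    - {"dx": 0.12,"dy": -0.04,"dz": 0,"spin": 0,"grip": 40}
    - {"dx": 0.14,"dy": -0.05,"dz": 0,"spin": 0,"grip": 40}
    - {"dx": 0.16,"dy": -0.05,"dz": 0,"spin": 0,"grip": 40}
    - {"dx": 0.18,"dy": -0.06,"dz": 0,"spin": 0,"grip": 40}
    - {"dx": 0.2,"dy": -0.06,"dz": 0,"spin": 0,"grip": 40}

```text
time_s: 32.92
tcp_pos: [0.6321, -0.1166, 0.0366]
eef_rot: [-180.0, -0.0, -17.5]
contact_force: [-0.0, 0.3, -0.2]
gripper_width: 0.0348
```

servo_tool:
  targets:
    - {"dx": 0.02,"dy": -0.01,"dz": 0,"spin": 0,"grip": 40}
    - {"dx": 0.04,"dy": -0.01,"dz": 0,"spin": 0,"grip": 40}
    - {"dx": 0.06,"dy": -0.02,"dz": 0,"spin": 0,"grip": 40}
    - {"dx": 0.08,"dy": -0.03,"dz": 0,"spin": 0,"grip": 40}
    - {"dx": 0.1,"dy": -0.03,"dz": 0,"spin": 0,"grip": 40}
    - {"dx": 0.12,"dy": -0.04,"dz": 0,"spin": 0,"grip": 40}
    - {"dx": 0.14,"dy": -0.05,"dz": 0,"spin": 0,"grip": 40}
    - {"dx": 0.16,"dy": -0.05,"dz": 0,"spin": 0,"grip": 40}
    - {"dx": 0.18,"dy": -0.06,"dz": 0,"spin": 0,"grip": 40}
    - {"dx": 0.2,"dy": -0.06,"dz": 0,"spin": 0,"grip": 40}

```text
time_s: 33.75
tcp_pos: [0.6341, -0.1172, 0.0366]
eef_rot: [180.0, -0.0, -17.5]
contact_force: [0.6, -1.2, -0.6]
gripper_width: 0.0351
```

servo_tool:
  targets:
    - {"dx": 0.01,"dy": 0,"dz": 0,"spin": 0,"grip": 40}
    - {"dx": 0.03,"dy": -0.01,"dz": 0,"spin": 0,"grip": 40}
    - {"dx": 0.05,"dy": -0.02,"dz": 0,"spin": 0,"grip": 40}
    - {"dx": 0.07,"dy": -0.02,"dz": 0,"spin": 0,"grip": 40}
    - {"dx": 0.09,"dy": -0.03,"dz": 0,"spin": 0,"grip": 40}
    - {"dx": 0.11,"dy": -0.03,"dz": 0,"spin": 0,"grip": 40}
    - {"dx": 0.13,"dy": -0.04,"dz": 0,"spin": 0,"grip": 40}
    - {"dx": 0.15,"dy": -0.05,"dz": 0,"spin": 0,"grip": 40}
    - {"dx": 0.15,"dy": -0.05,"dz": 0,"spin": 0,"grip": 40}
    - {"dx": 0.15,"dy": -0.05,"dz": 0,"spin": 0,"grip": 40}

```text
time_s: 34.58
tcp_pos: [0.6348, -0.1175, 0.0364]
eef_rot: [180.0, 0.1, -17.5]
contact_force: [-4.4, 2.6, 2.5]
gripper_width: 0.0352
```

The touch came at about 9.3 mm. The battery settled back about 1.5 mm from the stop and held there, although the contact spring (about 5 N) exceeds the friction, so the tongue must be holding it. I'll retreat and hand in.

servo_tool:
  targets:
    - {"dx": -0.5,"dy": 0.16,"dz": 0,"spin": 0,"grip": 40}
    - {"dx": -1.5,"dy": 0.48,"dz": 0,"spin": 0,"grip": 40}
    - {"dx": -3.5,"dy": 1.1,"dz": 0,"spin": 0,"grip": 40}
    - {"dx": -6,"dy": 1.9,"dz": 1,"spin": 0,"grip": 40}
    - {"dx": -9,"dy": 2.9,"dz": 4,"spin": 0,"grip": 40}
    - {"dx": -11,"dy": 5,"dz": 7,"spin": 0,"grip": 40}
    - {"dx": -13,"dy": 8,"dz": 9,"spin": 0,"grip": 40}
    - {"dx": -15,"dy": 11.5,"dz": 10,"spin": 0,"grip": 40}
    - {"dx": -16,"dy": 15,"dz": 10,"spin": 0,"grip": 40}
    - {"dx": -16,"dy": 18.5,"dz": 10,"spin": 0,"grip": 40}

```text
time_s: 35.42
tcp_pos: [0.4735, 0.0684, 0.1381]
eef_rot: [-179.8, -0.1, -17.5]
contact_force: [0.5, 0.5, -0.7]
gripper_width: 0.0352
```

servo_tool:
  targets:
    - {"dx": 0,"dy": 3,"dz": 0,"spin": 0,"grip": 40}
    - {"dx": 0,"dy": 6,"dz": 0,"spin": 0,"grip": 40}
    - {"dx": 0,"dy": 8,"dz": 0,"spin": 0,"grip": 40}
    - {"dx": 0,"dy": 10,"dz": 0,"spin": 0,"grip": 40}
    - {"dx": 0,"dy": 11,"dz": 0,"spin": 0,"grip": 40}
    - {"dx": 0,"dy": 11,"dz": 0,"spin": 0,"grip": 40}
    - {"dx": 0,"dy": 11,"dz": 0,"spin": 0,"grip": 40}
    - {"dx": 0,"dy": 11,"dz": 0,"spin": 0,"grip": 40}
    - {"dx": 0,"dy": 11,"dz": 0,"spin": 0,"grip": 40}
    - {"dx": 0,"dy": 11,"dz": 0,"spin": 0,"grip": 40}

```text
time_s: 36.25
tcp_pos: [0.4756, 0.1764, 0.1366]
eef_rot: [-180.0, -0.0, -17.5]
contact_force: [-0.3, -0.1, -0.2]
gripper_width: 0.0354
```

```bash
python3 - <<'E'
from h import *
a=r.capture("top").astype(int);p=cv2.imread("pics/t6.png").astype(int);q=cv2.imread("pics/top0.png").astype(int)
print("bay change since t6",np.abs(a-p)[100:200,305:390].mean())
for n,(l,t,R,b) in dict(tower=(266,98,296,144),tape=(383,208,433,255),bowl=(410,143,454,186),driver=(232,167,253,253)).items(): print(n,np.abs(a-q)[t:b,l:R].mean())
print(r.get_state()["tcp_pos"],r.close_job())
E
```

```text
bay change since t6 1.766470588235294
tower 14.96376811594203
tape 15.919432624113476
bowl 16.64182522903453
driver 23.61295681063123
the job is handed in; nothing more can be done
[0.4757 0.1765 0.1366] None
```

```bash
python3 - <<'E'
import cv2
a=cv2.imread("pics/t6.png");q=cv2.imread("pics/top0.png")
for n,(l,t,R,b) in dict(tower=(266,98,296,144),tape=(383,208,433,255),bowl=(410,143,454,186),driver=(232,167,253,253)).items():
    m=cv2.minMaxLoc(cv2.matchTemplate(a[t-10:b+10,l-10:R+10],q[t:b,l:R],cv2.TM_CCOEFF_NORMED)); print(n,round(m[1],3),m[3][0]-10,m[3][1]-10)
E
```

```text
tower 0.992 0 0
tape 0.996 0 0
bowl 0.996 0 0
driver 0.408 2 -10
```

The battery is in the bay and my checks say it is home and latched, and the job is handed in at about 36 s of the 64 s. No verdict is reported, so this rests on my own measurements.

**What I did:** I gripped the battery upright and dragged it square to the dock's front edge. I regripped once to correct a 3 mm sideways error, then tipped it over the edge with two fingers high on its near face. Finally I pushed its underside home, with the tool force reading at most about 12.6 N.

**Last checks:**
- **Latch:** I inferred this from force and position, because the images were too coarse to show the tongue's height. The push stopped with the underside about 10.8 mm behind the edge. A later gentle touch met it at about 9.3 mm. It had settled back by roughly the latch's 1.5 mm play and stayed there against the contact springs.
- **Bay image:** the picture of the bay after the final retreat matched the one taken before the re-touch, and the fingers were clear of everything.
- **Bystanders:** tower, tape roll and bowl showed no shift against the first picture, compared in the top view taken just before the re-touch.
- **Screwdriver (check failed):** the image match did not work for it (score 0.41), probably because the arm hid it in that view. I never moved the tool low near it.
- **Disagreement:** the dock's front edge found by contact was about 5 mm nearer than my first image estimate. I worked from the contact value.

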